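# Sort the marking-out kit back into its routed trays

### The job

The marking-out kit lies mixed on the bench after a job: put the caliper, the pencil, the marking gauge and the tape measure away, each into the wooden tray whose recess is routed to its own outline. Set each one down gently, not dropped, the right way round for its recess and fully down on the green floor. Leave the block plane and the beech block where they are.

Things in the scene. Friction and masses are not known exactly. Their poses are not given: they have to be found in the camera images.
- caliper: Digital caliper lying flat, closed, 220 mm long along its y, 0.19 kg. Beam x +2 to +18, 4 mm thick; dark display housing on it x +1 to +22, y +25 to +89, up to z = 12; long jaws to x = -36 and short ones to x = +36, both at y +77 to +110. Origin: underside, centre of the outline. Grip the housing (21 mm) along x at x = +11.5, y = +57, near its centre of mass.
- pencil: Flat red carpenter's pencil, 172 x 13 x 9 mm (x, y, z), lying. Origin: centre of its underside. Grip across y at the middle.
- marking_gauge: Beech marking gauge lying flat: beam 200 mm long along its x, 18 wide (y), 17 high, with a head 22 x 60 mm, 48 high, at x +34 to +56 and a wooden thumb screw on it up to 62. 0.16 kg. Origin: underside of the beam, mid-length. Grip the beam across y at x = -10 mm, beside the head.
- tape: Yellow pocket tape measure standing on its edge, 34 mm wide (x), 81 long (y, hook at -y), 62 high, 0.22 kg. Origin: centre of its underside. Grip the case across x at y = 0, the pads 30 to 45 mm up.
- caliper_tray: Fixed brown wooden tray, 108 x 256 mm (x, y), 22 high. Recess with green floor (z = 12 mm), shaped like the caliper, 8 mm clear all round. An equally deep finger slot crosses the tray along x. Origin: underside, mid-recess. Home: tool's frame equals the tray's, raised 12 mm. Recess y -118 to +118: x -11 to +30; from y = +69 on x -44 to +44 for the jaws. Slot y +30 to +85.
- pencil_tray: Fixed brown wooden tray, 208 x 64 mm (x, y), 22 high. Recess with green floor (z = 14 mm), shaped like the pencil (a straight groove), 8 mm clear all round. An equally deep finger slot crosses the tray along y. Origin: underside, mid-recess. Home: tool's frame equals the tray's, raised 14 mm. Recess 188 x 29; the pencil may lie either way round. Slot x -27 to +27.
- gauge_tray: Fixed brown wooden tray, 236 x 96 mm (x, y), 22 high. Recess with green floor (z = 8 mm), shaped like the marking gauge (a cross), 8 mm clear all round. An equally deep finger slot crosses the tray along y. Origin: underside, mid-recess. Home: tool's frame equals the tray's, raised 8 mm. Recess x -108 to +108, 34 wide, 76 wide for the head from x +26 to +64. Slot x -37 to +17.
- tape_tray: Fixed brown wooden tray, 84 x 118 mm (x, y), 22 high. Recess with green floor (z = 6 mm), shaped like the tape measure (a rectangle), 8 mm clear all round. An equally deep finger slot crosses the tray along x. Origin: underside, mid-recess. Home: tool's frame equals the tray's, raised 6 mm. Recess 53 x 98; the tape may stand either way round. Slot y -27 to +27.
- block_plane: Block plane with green sides, 170 x 52 x 58 mm, standing behind the work: leave it there. Origin: centre of its sole.
- beech_block: Plain beech block, 32 x 100 x 32 mm, leave it where it lies, in front of the fixed blue toolbox (front at world x = 0.735, y 0 to 0.38, 0.19 m high, so carry long tools clear of it). Origin: centre of its underside.
Mind the look-alikes: they are no part of the job. What is shaped like the tape but purple is not meant.

How it is judged:
At the end, for the whole second after the job is handed in: Each of the four tools rests in its own tray: its origin within 12 mm of the home place along the tray's x and y and less than 4 mm above the recess floor, aligned within 0.15 rad (the tape 0.25; caliper, gauge and tape also level within 0.1 rad), at rest (under 0.02 m/s and 0.2 rad/s) (z of caliper in the frame of caliper_tray below 0.016 m and angle between the y axis of caliper and the y axis of caliper_tray, either way round below 0.15 rad and linear speed of each of caliper, pencil, marking_gauge, tape below 0.02 m/s and angular speed of each of caliper, pencil, marking_gauge, tape below 0.2 rad/s and x of caliper in the frame of caliper_tray between -0.012 and 0.012 m and y of caliper in the frame of caliper_tray between -0.012 and 0.012 m and angle between each of caliper, marking_gauge, tape's own z axis and vertical below 0.1 rad and z of pencil in the frame of pencil_tray below 0.018 m and angle between the x axis of pencil and the x axis of pencil_tray, either way round below 0.15 rad and x of pencil in the frame of pencil_tray between -0.012 and 0.012 m and y of pencil in the frame of pencil_tray between -0.012 and 0.012 m and z of marking_gauge in the frame of gauge_tray below 0.012 m and angle between the x axis of marking_gauge and the x axis of gauge_tray, either way round below 0.15 rad and x of marking_gauge in the frame of gauge_tray between -0.012 and 0.012 m and y of marking_gauge in the frame of gauge_tray between -0.012 and 0.012 m and z of tape in the frame of tape_tray below 0.01 m and angle between the y axis of tape and the y axis of tape_tray, either way round below 0.25 rad and x of tape in the frame of tape_tray between -0.012 and 0.012 m and y of tape in the frame of tape_tray between -0.012 and 0.012 m); the robot touches nothing.
It fails at once if a tool is dropped or thrown into its tray (faster than 0.8 m/s, that is a fall of over 3 cm) ((horizontal distance between caliper and caliper_tray below 0.06 m and z of caliper in the frame of caliper_tray below 0.09 m and linear speed of caliper above 0.8 m/s) or (horizontal distance between pencil and pencil_tray below 0.06 m and z of pencil in the frame of pencil_tray below 0.09 m and linear speed of pencil above 0.8 m/s) or (horizontal distance between marking_gauge and gauge_tray below 0.06 m and z of marking_gauge in the frame of gauge_tray below 0.09 m and linear speed of marking_gauge above 0.8 m/s) or (horizontal distance between tape and tape_tray below 0.06 m and z of tape in the frame of tape_tray below 0.09 m and linear speed of tape above 0.8 m/s)).
It fails at once if the block plane is moved by more than 25 mm (distance of block_plane from where it was at the start of the episode above 0.025 m).
It fails at once if the beech block is moved by more than 25 mm (distance of beech_block from where it was at the start of the episode above 0.025 m).
It also fails if it takes over 128 s, if anything falls off the work surface, if the arm or the gripper's body presses on something with over 40 N, if the wrist force passes 120 N, or if a joint passes its speed limit or range.

### The arm

A 7-joint arm with a two-finger parallel gripper is mounted at the origin on a cart in front of the work surface, level with it; the furniture and walls round the work are solid. World frame = base frame: x ahead of the robot, y to its left, z up, the work surface at z = 0. Lengths are in m, angles in rad, forces in N, time in s.
With the tool pointing down it reaches from about 0.35 to 0.9 m from the base axis. Payload 8.1 kg.
Tool frame: the origin (TCP) lies at the very end of the fingers, on their centre line; the grasp point (between the pads) lies 19 mm behind it; z points along the fingers, y is the line along which they close (so a half turn about z gives the same grasp; the last joint's range is limited). The gripper opens to 92 mm and grips with 3 to 60 N. Pads are 19 mm wide; open, the fingers measure 130 mm over their backs; the gripper's body (75 mm by 190 mm) begins 47 mm behind the grasp point.
Start: joints at [1.12, 0.434, 0.025, 1.573, -0.012, 1.134, -0.075], TCP at [0.213, -0.588, 0.227] pointing down, gripper open.
Joint ranges: [-2.62, 2.62], [-0.44, 2.09], [-1.27, 1.32], [0.08, 2.57], [-1.32, 4.46], [0.12, 2], [-2.74, 2.74]. Speed limits (rad/s): [2.22, 2.22, 3.01, 3.01, 3.14, 3.14, 3.14].

### API

Orientations are given as a rotation vector (axis times angle).
In Python, from cell import arm gives the robot as it stands.
- The arm moves only by the shell command python3 -m pendant 'ROWS' [FORCE]. ROWS is a JSON object of lists of equal length, an entry for each row: "slide": the shift along the tool's x, y, z in units of 0.3 m (1.0 is 0.3 m), a list of three; "dr": the turn, a rotation vector about the tool's x, y, z in units of 0.12 rad (1.0 is 0.12 rad), a list of three; "claw": the opening, from 0 (shut) to 1 (fully open). In form: {"slide": [[tx, ty, tz], ...], "dr": [[ax, ay, az], ...], "claw": [claw, ...]}. A call has 1 to 10 rows; each row shifts and turns the commanded pose from where the row before left it, along the tool's axes as they then stand; what a row does not reach is not made up. A row lasts 1/10 s, in which the tool goes at most 50 mm and 8.59 degrees, less where a joint would pass 70% of its speed; a pose out of reach is approached as far as the arm can. A call with a number of a shift or a turn outside -1 to 1 is refused whole. A call with a gripper value outside its range is refused whole. The fingers move at their own pace and stop on an object; FORCE is the grip in N (left out, the last holds). Time passes only in rows, so rows that do not move let the fingers close. It gives the time, the measured TCP pose, the force, the opening and the grip force at its end, in the units of the state.
- arm.observe(): the state, without advancing time (a new reading comes with each control period).
- arm.get_image(name): name is "scene" or "top" or "wrist"; returns the picture (400x640x3 uint8, red, green, blue); there is no depth.
- arm.calibration(name): a dict with "K" (3x3 intrinsics, pixels), "xyz" and "orientation" of the camera in the world. Camera axes: x right, y up, looking along -z (the intrinsics and any distortion apply to the point x, -y, -z); pixel columns grow to the right and rows downward; lengths in m; the calibration is good to about 2 mm. A picture is of the moment at which its call begins: read the wrist's pose just before it. calibration takes no time and is no camera call; for the wrist camera it gives the pose at the moment of the call.
- arm.sign_off(): hands the job in; it is judged then, once.
The state is a dict: "clock": time; "joints": joint angles; "dq": joint speeds; "joint_efforts": joint torques, N m; "position": TCP position; "ee_rot": TCP orientation; "force": force on the tool from outside, world axes, zero at the start; "ft_torque": the same for the moment, N m; "width": opening from 0.0 (shut) to 1.0 (fully open); "gripper_force": force on a finger pad.
Only numpy, scipy, OpenCV 4.12 (cv2) and the standard library are available. Lean on these libraries where they do the work, as an engineer would, in place of code of your own. Each camera call takes 0.05 s, during which the arm holds its last target. There are 200 camera calls.

## Working session

There is one attempt and no reset: what is moved stays moved. The work goes in short steps, Python scripts to look and compute and a shell command to move; the robot and the scene stay as the last step left them, time stands still between calls to the robot, and variables do not carry over. Pictures are saved under pics/ and viewed, at most 14 in all, crops included, and the job is handed in when it is done.

```bash
mkdir -p pics; ls
python3 - <<'E'
from cell import arm
import cv2
for n in ("top","scene"):
    im=arm.get_image(n); cv2.imwrite(f"pics/{n}0.png",im[:,:,::-1]); c=arm.calibration(n); print(n,c)
print(arm.observe())
E
```

```text
pics
top {'K': array([[390.41698512,   0.        , 323.52738453],
       [  0.        , 390.41698512, 198.06135158],
       [  0.        ,   0.        ,   1.        ]]), 'xyz': array([ 0.54828508, -0.06123868,  1.13303314]), 'orientation': array([ 0.03859317, -0.06198035, -1.54783855])}
scene {'K': array([[424.50854743,   0.        , 326.0518643 ],
       [  0.        , 424.50854743, 207.42153111],
       [  0.        ,   0.        ,   1.        ]]), 'xyz': array([0.0357    , 1.10446812, 0.59687597]), 'orientation': array([ 0.3684084 , -1.50815332, -2.30609351])}
{'clock': 0.1, 'joints': array([ 1.1204422 ,  0.43515852,  0.02497143,  1.5739837 , -0.01161769,
        1.13398215, -0.07510936]), 'dq': array([-0.00131609, -0.00075986, -0.00131622, -0.00348494, -0.00120838,
        0.00064913,  0.00030519]), 'joint_efforts': array([ 3.34670294e-03, -6.69121885e+01,  9.88073386e-01, -3.15146434e+01,
       -6.04540645e-02,  3.73093807e-02,  1.00184930e-04]), 'position': array([ 0.21279949, -0.58718721,  0.22602884]), 'ee_rot': array([-3.09292259e+00, -5.43140318e-01,  5.45443245e-04]), 'force': array([0.04020663, 0.15638527, 0.03587647]), 'ft_torque': array([ 0.04593987, -0.01073799,  0.01710661]), 'gripper_force': 0.0, 'width': 0.9997037592168015}
```

View pics/top0.png

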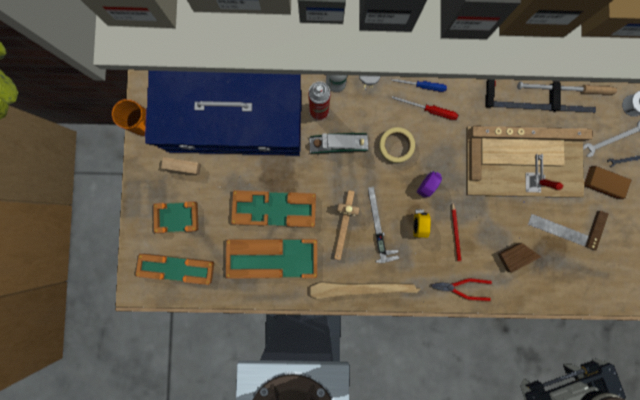

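View pics/scene0.png

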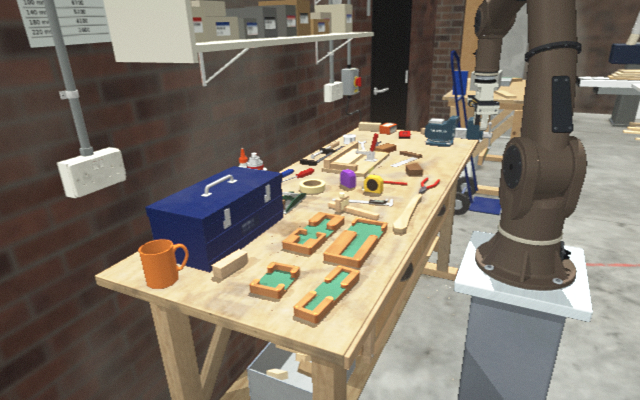

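The top view shows the trays: tape (176,217), gauge (273,209), pencil (174,268), caliper (270,258). The tools are the gauge (345,222), caliper (381,225) and pencil (456,232).
There are two tape-like things: yellow (423,224) and purple (430,184). The yellow one fits the description, so purple is the look-alike. I'll confirm in an enlarged crop.

Run:
```python
import cv2
im=cv2.imread("pics/top0.png")
cv2.imwrite("pics/cropA.png",cv2.resize(im[165:285,320:480],None,fx=5,fy=5,interpolation=cv2.INTER_CUBIC))
cv2.imwrite("pics/cropB.png",cv2.resize(im[150:300,125:325],None,fx=4,fy=4,interpolation=cv2.INTER_CUBIC))
```

```text
(no output)
```

View pics/cropA.png

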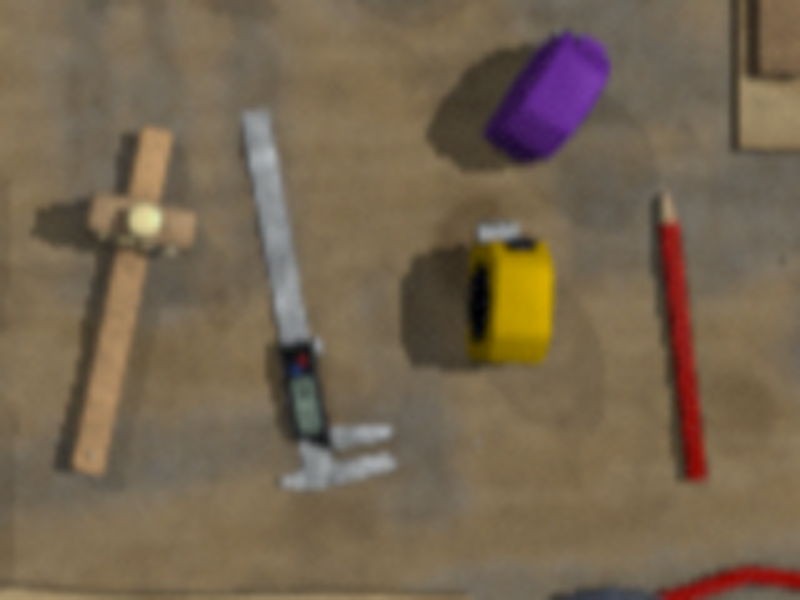

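View pics/cropB.png

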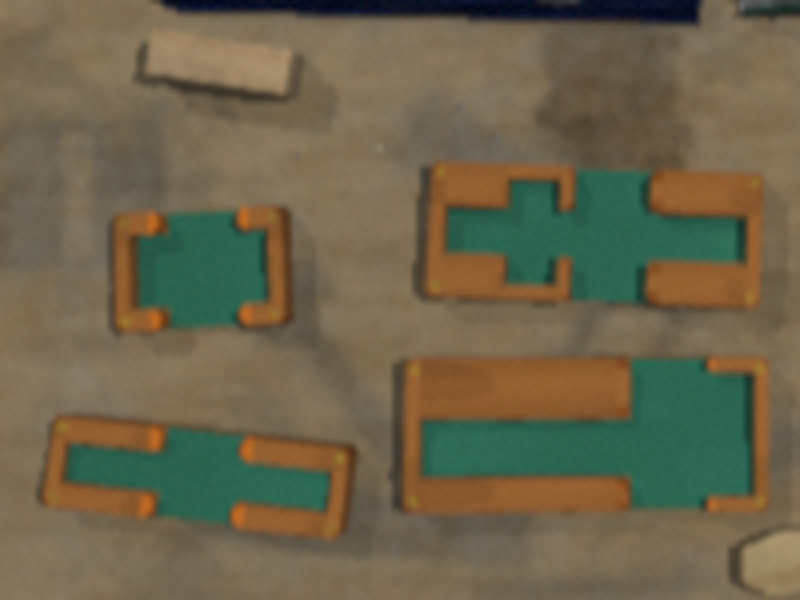

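The crops confirm it. The yellow tape measure, with hook and black face, is at about (422,225), and the purple look-alike is at (429,184). The caliper's jaw end points to the robot. The gauge's head is at the far end. The caliper tray's jaw end faces right (-Y) and the gauge tray's head end faces left (+Y). Next I'll get rough positions and check the wrist camera.

```bash
cat > h.py <<'E'
from cell import arm
import numpy as np, cv2
from scipy.spatial.transform import Rotation as R
def rays(cal,uv,z):
    uv=np.atleast_2d(np.asarray(uv,float)); K=np.asarray(cal["K"])
    d=np.c_[(uv[:,0]-K[0,2])/K[0,0],-(uv[:,1]-K[1,2])/K[1,1],-np.ones(len(uv))]
    d=R.from_rotvec(cal["orientation"]).apply(d); o=np.asarray(cal["xyz"])
    return (o+d*((z-o[2])/d[:,2])[:,None])[:,:2]
def go(x,y,z,yaw=None):
    """plan: turn first (about tool z), then slide; yaw = world angle of the tool y axis"""
    s=arm.observe(); r=R.from_rotvec(s["ee_rot"]); p=s["position"]; M=r.as_matrix()
    yy=np.arctan2(M[1,1],M[0,1]); t=0
    if yaw is not None:
        t=-((yaw-yy+np.pi/2)%np.pi-np.pi/2)      # tool z is down
    M2=(r*R.from_rotvec([0,0,t])).as_matrix()
    d=M2.T@(np.array([x,y,z])-p)
    print("clock",round(s["clock"],1),"q",s["joints"].round(2),"pos",p.round(4),"yaw",round(np.degrees(yy),1),"tilt",(M[:2,2]).round(4))
    print("dr z total units",round(t/.12,2)," slide total units",(d/.3).round(3)," rows>=",int(np.ceil(np.linalg.norm(d)/.05)))
    M2=np.array(M)
    print(" slide without turn",(M.T@(np.array([x,y,z])-p)/.3).round(3))
E
python3 - <<'E'
from h import *
c=arm.calibration("top")
for n,u,z in [("gauge head",(349,209),.048),("gauge tail",(338,258),.017),("cal housing",(381,243),.012),("cal tail",(371.5,188),.004),("tape",(422.5,226),.062),("penc tip",(453,204),.009),("penc end",(459,260),.009),("capTray",(270,258),.022),("gaugetray",(273,209),.022),("tapetray",(176,217),.022),("pentray",(174,268),.022),("purple",(430,184),.05),("plane",(338,142),.058),("block",(180,166),.03)]:
    print(n,rays(c,u,z).round(3))
w=arm.calibration("wrist");s=arm.observe()
r=R.from_rotvec(s["ee_rot"]).inv()
print(w["K"],r.apply(w["xyz"]-s["position"]),(r*R.from_rotvec(w["orientation"])).as_matrix().round(3))
go(.55,-.15,.35,np.pi/2)
E
```

```text
gauge head [[ 0.589 -0.148]]
gauge tail [[ 0.451 -0.122]]
cal housing [[ 0.495 -0.245]]
cal tail [[ 0.654 -0.216]]
tape [[ 0.547 -0.35 ]]
penc tip [[ 0.612 -0.453]]
penc end [[ 0.451 -0.47 ]]
capTray [[0.447 0.07 ]]
gaugetray [[0.586 0.066]]
tapetray [[0.557 0.339]]
pentray [[0.414 0.338]]
purple [[ 0.664 -0.374]]
plane [[ 0.775 -0.113]]
block [[0.701 0.331]]
[[301.30858148   0.         317.1710941 ]
 [  0.         301.30858148 198.78632481]
 [  0.           0.           1.        ]] [ 0.06898226 -0.00065832 -0.15741562] [[-0.     0.966  0.26 ]
 [ 1.     0.     0.001]
 [ 0.001  0.26  -0.966]]
clock 0.1 q [ 1.12  0.44  0.02  1.57 -0.01  1.13 -0.08] pos [ 0.2128 -0.5872  0.226 ] yaw -70.1 tilt [-0.0006  0.0013]
dr z total units 2.9  slide total units [ 1.124 -1.458 -0.412]  rows>= 12
 slide without turn [ 1.553 -0.988 -0.412]
```

```bash
python3 -m pendant '{"slide":[[0,0,0],[0,0,0],[0,0,-0.1],[0,0,-0.15]],"dr":[[0,0,0.97],[0,0,0.97],[0,0,0.96],[0,0,0]],"claw":[1,1,1,1]}'
python3 -m pendant '{"slide":[[0.13,-0.1,0],[0.13,-0.1,0],[0.13,-0.1,0],[0.13,-0.1,0],[0.13,-0.1,0],[0.13,-0.1,0],[0.13,-0.1,0],[0.13,-0.1,0],[0.13,-0.1,0],[0.12,-0.09,0]],"dr":[[0,0,0],[0,0,0],[0,0,0],[0,0,0],[0,0,0],[0,0,0],[0,0,0],[0,0,0],[0,0,0],[0,0,0]],"claw":[1,1,1,1,1,1,1,1,1,1]}'
python3 -m pendant '{"slide":[[0,0,0],[0,0,0]],"dr":[[0,0,0],[0,0,0]],"claw":[1,1]}'
python3 - <<'E'
from h import *
import pickle
w=arm.calibration("wrist"); im=arm.get_image("wrist")
pickle.dump((w,im),open("tools.pkl","wb")); cv2.imwrite("pics/w1.png",im[:,:,::-1])
go(.55,.2,.3,-np.pi/2)
E
```

```text
clock: 0.5
position: [0.2125, -0.5858, 0.2995]
ee_rot: [-3.135, 0.007, 0.005]
force: [1.1, -1.1, 0.5]
width: 0.998
gripper_force: 0.0
clock: 1.5
position: [0.6016, -0.2886, 0.3013]
ee_rot: [-3.141, -0.001, 0.001]
force: [0.4, -0.8, 0.2]
width: 0.997
gripper_force: 0.0
clock: 1.7
position: [0.6007, -0.2893, 0.3007]
ee_rot: [-3.141, -0.004, 0.002]
force: [-0.1, -0.4, -0.4]
width: 1.0
gripper_force: 0.0
clock 1.8 q [ 0.39  0.46 -0.04  1.34  0.02  1.34 -1.21] pos [ 0.5996 -0.291   0.3011] yaw -90.0 tilt [-0.0015 -0.0003]
dr z total units -0.0  slide total units [-0.165 -1.637  0.003]  rows>= 10
 slide without turn [-0.166 -1.637  0.003]
```

View pics/w1.png

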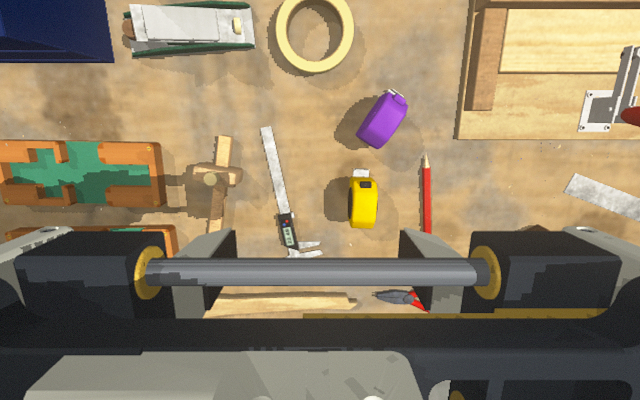

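The wrist view shows the gauge (217,180), caliper (285,190), yellow tape (363,200), purple look-alike (382,118) and pencil (427,195). The gripper covers rows from about 230 down, so I'll pull back and up.

```bash
python3 -m pendant '{"slide":[[-0.12,0,-0.07],[-0.12,0,-0.07],[-0.13,0,-0.07],[-0.13,0,-0.06],[0,0,0],[0,0,0],[0,0,0]],"dr":[[0,0,0],[0,0,0],[0,0,0],[0,0,0],[0,0,0],[0,0,0],[0,0,0]],"claw":[1,1,1,1,1,1,1]}'
python3 - <<'E'
from h import *
import pickle
w=arm.calibration("wrist"); im=arm.get_image("wrist")
pickle.dump((w,im),open("tools.pkl","wb")); cv2.imwrite("pics/w2.png",im[:,:,::-1])
E
python3 -m pendant '{"slide":[[0,-0.16,0],[0,-0.16,0],[0,-0.16,0],[0,-0.16,0],[0,-0.16,0],[0,-0.16,0],[0,-0.16,0],[0,-0.16,0],[0,-0.16,0],[0,-0.16,0]],"dr":[[0,0,0],[0,0,0],[0,0,0],[0,0,0],[0,0,0],[0,0,0],[0,0,0],[0,0,0],[0,0,0],[0,0,0]],"claw":[1,1,1,1,1,1,1,1,1,1]}'
python3 -m pendant '{"slide":[[0,0,0],[0,0,0],[0,0,0]],"dr":[[0,0,0],[0,0,0],[0,0,0]],"claw":[1,1,1]}'
python3 - <<'E'
from h import *
import pickle
w=arm.calibration("wrist"); im=arm.get_image("wrist")
pickle.dump((w,im),open("trays.pkl","wb")); cv2.imwrite("pics/w3.png",im[:,:,::-1])
a=cv2.imread("pics/w2.png")[:260];
cv2.imwrite("pics/w23.png",np.vstack([a,im[:260,:,::-1]]))
E
```

```text
clock: 2.45
position: [0.4497, -0.291, 0.3823]
ee_rot: [-3.141, 0.002, 0.001]
force: [-0.2, 0.1, -0.9]
width: 1.0
gripper_force: 0.0
clock: 3.5
position: [0.4501, 0.1916, 0.3819]
ee_rot: [-3.142, -0.0, 0.002]
force: [1.4, -0.4, -0.4]
width: 0.998
gripper_force: 0.0
clock: 3.8
position: [0.4506, 0.1885, 0.382]
ee_rot: [3.141, -0.002, -0.002]
force: [0.7, 0.4, -0.7]
width: 0.997
gripper_force: 0.0
```

View pics/w23.png

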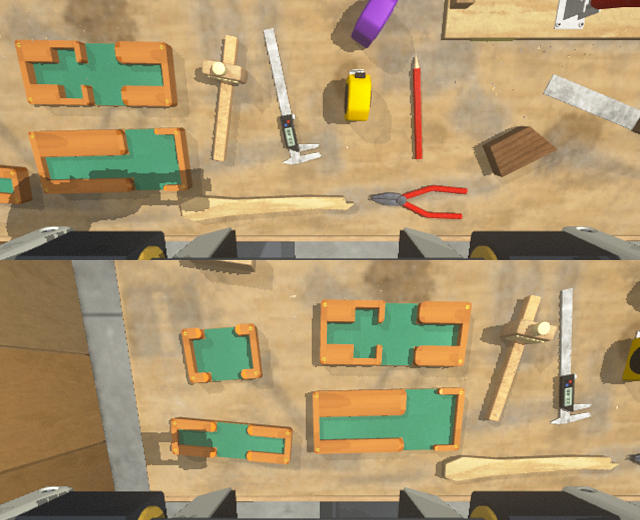

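The tools view (upper) has the gauge (224,97), caliper (287,98), tape (358,97) and pencil (417,108). The trays view (lower) has all four trays whole, so I'll measure them by mask, with an enlarged crop for the gauge and caliper.

```bash
cat > meas.py <<'E'
from h import *
import pickle
def blob(mask,near):
    mask=cv2.morphologyEx(mask,cv2.MORPH_CLOSE,np.ones((3,3)))
    cs=cv2.findContours(mask,cv2.RETR_EXTERNAL,cv2.CHAIN_APPROX_NONE)[0]
    cs=[c for c in cs if cv2.contourArea(c)>60]
    return min(cs,key=lambda c:-cv2.pointPolygonTest(c,near,True))[:,0,:].astype(float)
def box(cal,pts,H,dims=None):
    """dims (along long axis, along short axis); far edges at H; returns centre, angle of long axis"""
    P=rays(cal,pts,H); (c,s,a)=cv2.minAreaRect((P*1000).astype(np.float32))
    a=np.radians(a)
    if s[0]<s[1]: a+=np.pi/2
    A=np.array([[np.cos(a),np.sin(a)],[-np.sin(a),np.cos(a)]])
    Q=P@A.T; n=A@cal["xyz"][:2]; lo,hi=Q.min(0),Q.max(0); m=(lo+hi)/2
    if dims is not None:
        for i in (0,1):
            if n[i]>hi[i]: m[i]=lo[i]+dims[i]/2
            elif n[i]<lo[i]: m[i]=hi[i]-dims[i]/2
    return (A.T@m).round(4),round(np.degrees(a)%180,1),((hi-lo)*1000).round(1)
E
python3 - <<'E'
from meas import *
w,im=pickle.load(open("trays.pkl","rb")); hsv=cv2.cvtColor(im,cv2.COLOR_RGB2HSV)
for n,p in [("caltray",(360,160)),("gaugetray",(390,74)),("bench",(300,20)),("pencilgreen",(240,180))]: print(n,p,hsv[p[1],p[0]])
org=cv2.inRange(hsv,(5,150,40),(16,255,255))|cv2.inRange(hsv,(65,80,20),(95,255,255)); org[225:]=0
for n,p,d in [("caltray",(388,160),(.256,.108)),("gaugetray",(395,74),(.236,.096)),("pentray",(230,180),(.208,.064)),("tapetray",(221,94),(.118,.084))]:
    print(n,*box(w,blob(org,p),.022,d))
w,im=pickle.load(open("tools.pkl","rb")); hsv=cv2.cvtColor(im,cv2.COLOR_RGB2HSV)
yel=cv2.inRange(hsv,(20,180,60),(32,255,255)); red=cv2.inRange(hsv,(0,180,60),(6,255,255))|cv2.inRange(hsv,(174,180,60),(180,255,255))
b=blob(yel,(358,100)); print("tape",*box(w,b,.062,(.081,.034)),"at30",*box(w,b,.03))
b=blob(red,(418,110)); P=rays(w,b,.009); print("pencil",*box(w,b,.009)); print("red x range",P[:,0].min(),P[:,0].max())
tip=rays(w,(416,57),.005);print("tip",tip, "cam",w["xyz"])
cv2.imwrite("pics/crop2.png",cv2.resize(im[25:175,195:335,::-1],None,fx=4,fy=4,interpolation=cv2.INTER_CUBIC))
E
```

```text
caltray (360, 160) [ 73 113 167]
gaugetray (390, 74) [ 74 118 168]
bench (300, 20) [ 18  84 212]
pencilgreen (240, 180) [ 73 110 167]
caltray [0.4462 0.0685] 91.3 [255.6 107.8]
gaugetray [0.5869 0.0665] 89.3 [235.8  96. ]
pentray [0.4115 0.3399] 84.7 [208.3  66.1]
tapetray [0.5566 0.3449] 94.1 [120.5  83.9]
tape [ 0.5474 -0.3535] 179.5 [65.9 37.5] at30 [ 0.5494 -0.3559] 179.5 [70.3 40. ]
pencil [ 0.5219 -0.46  ] 6.3 [146.9  11.2]
red x range 0.4492497363800876 0.5945795441520288
tip [[ 0.61329953 -0.45154564]] cam [ 0.5186321  -0.2908837   0.53967314]
```

View pics/crop2.png

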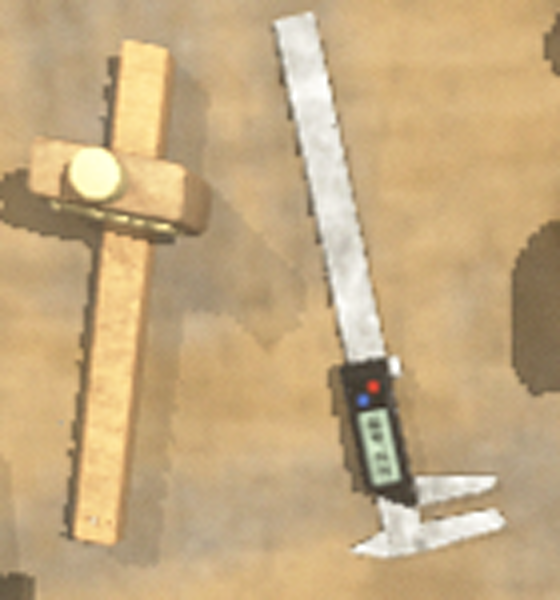

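The crop shows the gauge beam's centre line from (144,44) to (94,542), with the head and thumb screw at (97,173). The caliper tail is at (294,17), the housing at about (380,430) and the jaws at the bottom right.

Run:
```python
from meas import *
w,im=pickle.load(open("tools.pkl","rb"))
f=lambda u,z: rays(w,np.array(u)/4+[195,25]-.4,z)
g=f([(144.5,44),(94,542)],.017); d=g[0]-g[1]; print("gauge ends",g.round(4),"len",np.linalg.norm(d),"ang",np.degrees(np.arctan2(d[1],d[0])),"mid",g.mean(0).round(4)); u=d/np.linalg.norm(d)
print("far->mid",g[0]-.1*u,"near->mid",g[1]+.1*u)
print("screw along",((f((97,173),.062)-g.mean(0))@u))
L=f([(275,22),(347,360)],.004); Rr=f([(313,12),(383,355)],.004); 
t=(L[0]+Rr[0])/2; b=(L[1]+Rr[1])/2; d=b-t; u=d/np.linalg.norm(d); x=np.array([u[1],-u[0]])
print("cal y ang",np.degrees(np.arctan2(u[1],u[0])),"beam w",np.linalg.norm(L[0]-Rr[0]),"x",x)
o=t+.110*u-.010*x; print("origin",o,"housing by beam",o+.0115*x+.057*u)
h=f([(342,370),(388,358),(372,495),(415,500)],.012); print("housing",h.round(4),h.mean(0))
print("long jaw tips in frame",[( (q-o)@np.array([x,u]).T).round(4) for q in f([(497,480),(505,520),(355,552)],.004)])
```

```text
gauge ends [[ 0.6426 -0.155 ]
 [ 0.4472 -0.118 ]] len 0.19883015483734745 ang -10.70417329115174 mid [ 0.5449 -0.1365]
far->mid [ 0.54434099 -0.1363863 ] near->mid [ 0.54549048 -0.13660359]
screw along [0.04519425]
cal y ang -169.37151636247341 beam w 0.015752747466392623 x [-0.18443998  0.98284378]
origin [ 0.54903654 -0.24218988] housing by beam [ 0.49089338 -0.24140025]
housing [[ 0.5191 -0.2276]
 [ 0.524  -0.2472]
 [ 0.4668 -0.2388]
 [ 0.4646 -0.2575]] [ 0.49361706 -0.2427722 ]
long jaw tips in frame [array([-0.0359,  0.0847]), array([-0.0362,  0.1026]), array([0.0322, 0.1041])]
```

Run:
```python
from h import *
go(.5351,-.1346,.10,np.radians(-100.7))
```

```text
clock 3.9 q [-0.12  0.15 -0.45  1.6   0.07  1.41 -2.15] pos [0.4507 0.1881 0.3822] yaw -90.1 tilt [-0.0009 -0.0007]
dr z total units 1.54  slide total units [0.477 1.004 0.941]  rows>= 9
 slide without turn [0.285 1.074 0.941]
```

```bash
python3 -m pendant '{"slide":[[0,0,0],[0,0,0],[0.06,0.125,0.05],[0.06,0.125,0.05],[0.06,0.125,0.05],[0.06,0.125,0.05],[0.06,0.125,0.05],[0.06,0.125,0.05],[0.06,0.125,0.05],[0.057,0.129,0.05]],"dr":[[0,0,0.77],[0,0,0.77],[0,0,0],[0,0,0],[0,0,0],[0,0,0],[0,0,0],[0,0,0],[0,0,0],[0,0,0]],"claw":[1,1,1,1,1,1,1,1,1,1]}' >/dev/null
python3 -m pendant '{"slide":[[0,0,0.135],[0,0,0.135],[0,0,0.135],[0,0,0.136],[0,0,0],[0,0,0]],"dr":[[0,0,0],[0,0,0],[0,0,0],[0,0,0],[0,0,0],[0,0,0]],"claw":[1,1,1,1,1,1]}' | grep -E "pos|force"
python3 - <<'E'
from h import *
go(.5351,-.1346,.0025,np.radians(-100.7))
E
```

```text
position: [0.5351, -0.1341, 0.1009]
force: [-0.1, 0.3, 1.2]
gripper_force: 0.0
clock 5.5 q [ 0.29  0.47 -0.19  1.88  0.12  0.8  -1.72] pos [ 0.5351 -0.1341  0.1009] yaw -100.7 tilt [-0.001  -0.0001]
dr z total units 0.0  slide total units [0.001 0.002 0.328]  rows>= 2
 slide without turn [0.001 0.002 0.328]
```

```bash
python3 -m pendant '{"slide":[[0,0,0.12],[0,0,0.12],[0,0,0.05],[0,0,0.025],[0,0,0.01],[0,0,0]],"dr":[[0,0,0],[0,0,0],[0,0,0],[0,0,0],[0,0,0],[0,0,0]],"claw":[1,1,1,1,1,1]}' | grep -E "pos|force"
python3 -m pendant '{"slide":[[0,0,0],[0,0,0],[0,0,0],[0,0,0],[0,0,0],[0,0,0],[0,0,0],[0,0,0],[0,0,0],[0,0,0]],"dr":[[0,0,0],[0,0,0],[0,0,0],[0,0,0],[0,0,0],[0,0,0],[0,0,0],[0,0,0],[0,0,0],[0,0,0]],"claw":[0,0,0,0,0,0,0,0,0,0]}' 18
```

```text
position: [0.5367, -0.1335, 0.0044]
force: [0.1, -0.5, 0.3]
gripper_force: 0.0
clock: 7.05
position: [0.5354, -0.1332, 0.0029]
ee_rot: [3.128, -0.29, -0.0]
force: [-0.3, 0.3, -0.6]
width: 0.195
gripper_force: 18.0
```

```bash
python3 -m pendant '{"slide":[[0,0,-0.03],[0,0,-0.06],[0,0,-0.1],[0,0,-0.12],[0,0,-0.1],[0,0,0],[0,0,0],[0,0,0],[0,0,0],[0,0,0]],"dr":[[0,0,0],[0,0,0],[0,0,0],[0,0,-0.5],[0,0,-0.9],[0,0,-0.95],[0,0,-0.95],[0,0,-0.95],[0,0,-0.95],[0,0,-0.95]],"claw":[0,0,0,0,0,0,0,0,0,0]}' >/dev/null
python3 -m pendant '{"slide":[[0,0,0],[0,0,0],[0,0,0],[0,0,0],[0,0,0],[0,0,0],[0,0,0],[0,0,0],[0,0,0],[0,0,0]],"dr":[[0,0,-0.95],[0,0,-0.95],[0,0,-0.95],[0,0,-0.95],[0,0,-0.95],[0,0,-0.95],[0,0,-0.95],[0,0,-0.95],[0,0,-0.55],[0,0,0]],"claw":[0,0,0,0,0,0,0,0,0,0]}' | grep -E "pos|force|width"
python3 - <<'E'
from h import *
go(.5869,.0565,.13,np.radians(-.7))
E
```

```text
position: [0.5352, -0.1334, 0.1263]
force: [-0.9, -0.2, -2.1]
width: 0.197
gripper_force: 18.0
clock 9.1 q [ 0.6   0.5  -0.62  1.83  0.36  0.92 -0.23] pos [ 0.5352 -0.1334  0.1263] yaw -2.2 tilt [-0.0002 -0.0003]
dr z total units -0.23  slide total units [ 0.635  0.165 -0.013]  rows>= 4
 slide without turn [ 0.639  0.147 -0.013]
```

```bash
python3 -m pendant '{"slide":[[0.07,0.02,0],[0.125,0.03,0],[0.125,0.03,0],[0.125,0.03,0],[0.125,0.035,0],[0.065,0.02,0],[0,0,0.1],[0,0,0.1],[0,0,0.08],[0,0,0.02]],"dr":[[0,0,-0.23],[0,0,0],[0,0,0],[0,0,0],[0,0,0],[0,0,0],[0,0,0],[0,0,0],[0,0,0],[0,0,0]],"claw":[0,0,0,0,0,0,0,0,0,0]}' >/dev/null
python3 -m pendant '{"slide":[[0,0,0],[0,0,0],[0,0,0]],"dr":[[0,0,0],[0,0,0],[0,0,0]],"claw":[0,0,0]}' | grep -E "pos|force|width"
python3 - <<'E'
from h import *
go(.5869,.0565,.0115,np.radians(-.7))
c=arm.calibration("wrist"); im=arm.get_image("wrist");cv2.imwrite("pics/w4.png",im[:,:,::-1])
E
```

```text
position: [0.5889, 0.0569, 0.0374]
force: [-0.2, 0.1, -1.1]
width: 0.192
gripper_force: 18.0
clock 10.3 q [ 0.2   0.67 -0.57  1.81  0.48  0.8  -0.62] pos [0.5889 0.0569 0.0374] yaw -0.7 tilt [0.0024 0.0003]
dr z total units -0.01  slide total units [-0.001 -0.007  0.086]  rows>= 1
 slide without turn [-0.001 -0.007  0.086]
```

View pics/w4.png

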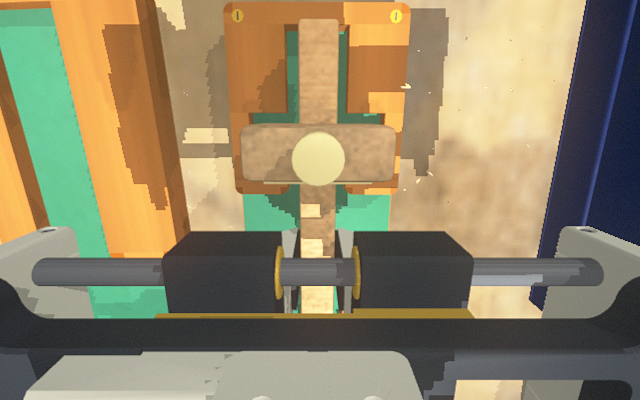

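The gauge hangs centred over its recess: beam columns 300-339 against groove 286-347, head at the cross. I'll lower and release.

```bash
python3 -m pendant '{"slide":[[0,-0.005,0.03],[0,0,0.03],[0,0,0.015],[0,0,0.01],[0,0,0],[0,0,0]],"dr":[[0,0,0],[0,0,0],[0,0,0],[0,0,0],[0,0,0],[0,0,0]],"claw":[0,0,0,0,0,0]}' | grep -E "pos|force|width"
python3 -m pendant '{"slide":[[0,0,0],[0,0,0],[0,0,0],[0,0,0],[0,0,0]],"dr":[[0,0,0],[0,0,0],[0,0,0],[0,0,0],[0,0,0]],"claw":[0.5,0.5,0.5,0.5,0.5]}' | grep -E "pos|force|width"
python3 -m pendant '{"slide":[[0,0,-0.05],[0,0,-0.1],[0,0,-0.1],[0,0,-0.1],[0,0,-0.1],[0,0,-0.05],[0,0,0]],"dr":[[0,0,0],[0,0,0],[0,0,0],[0,0,0],[0,0,0],[0,0,0],[0,0,0]],"claw":[0.5,0.5,0.8,1,1,1,1]}' | grep -E "pos|force|width"
python3 - <<'E'
from h import *
go(.4915,-.2414,.12,np.radians(-79.4))
E
```

```text
position: [0.5859, 0.0566, 0.0103]
force: [-2.6, -1.1, 3.9]
width: 0.195
gripper_force: 18.0
position: [0.5865, 0.0567, 0.0104]
force: [-0.4, -0.3, 0.4]
width: 0.5
gripper_force: 0.0
position: [0.5877, 0.0571, 0.1631]
force: [-0.2, -0.0, 0.1]
width: 0.887
gripper_force: 0.0
clock 12.2 q [ 0.26  0.52 -0.65  1.7   0.36  1.03 -0.52] pos [0.5877 0.0571 0.1631] yaw -0.7 tilt [0.0044 0.0004]
dr z total units 11.44  slide total units [-0.499  0.919  0.142]  rows>= 7
 slide without turn [-0.999 -0.309  0.142]
```

```bash
python3 -m pendant '{"slide":[[0,0,0],[0,0,0],[0,0,0],[0,0,0],[0,0,0],[0,0,0],[0,0,0],[0,0,0],[0,0,0],[0,0,0]],"dr":[[0,0,0.95],[0,0,0.95],[0,0,0.95],[0,0,0.95],[0,0,0.95],[0,0,0.95],[0,0,0.95],[0,0,0.95],[0,0,0.95],[0,0,0.95]],"claw":[1,1,1,1,1,1,1,1,1,1]}' >/dev/null
python3 -m pendant '{"slide":[[0,0,0],[0,0,0],[-0.06,0.12,0.02],[-0.07,0.13,0.02],[-0.07,0.13,0.02],[-0.07,0.13,0.02],[-0.07,0.13,0.02],[-0.07,0.13,0.02],[-0.06,0.1,0.02],[-0.03,0.05,0]],"dr":[[0,0,0.95],[0,0,0.99],[0,0,0],[0,0,0],[0,0,0],[0,0,0],[0,0,0],[0,0,0],[0,0,0],[0,0,0]],"claw":[1,1,1,1,1,1,1,1,1,1]}' >/dev/null
python3 -m pendant '{"slide":[[0,0,0],[0,0,0]],"dr":[[0,0,0],[0,0,0]],"claw":[1,1]}' | grep -E "pos|force|width"
python3 - <<'E'
from h import *
go(.4915,-.2414,.0025,np.radians(-79.4))
E
```

```text
position: [0.4895, -0.2416, 0.1175]
force: [1.1, 0.2, 0.0]
width: 1.001
gripper_force: 0.0
clock 14.4 q [ 0.56  0.44 -0.26  1.88  0.15  0.84 -1.17] pos [ 0.4895 -0.2416  0.1175] yaw -79.4 tilt [-0.0013  0.001 ]
dr z total units 0.0  slide total units [0.007 0.001 0.383]  rows>= 3
 slide without turn [0.007 0.001 0.383]
```

```bash
python3 -m pendant '{"slide":[[0.005,0,0.12],[0,0,0.13],[0,0,0.08],[0,0,0.03],[0,0,0.015],[0,0,0.007],[0,0,0]],"dr":[[0,0,0],[0,0,0],[0,0,0],[0,0,0],[0,0,0],[0,0,0],[0,0,0]],"claw":[1,1,1,1,1,1,1]}' | grep -E "pos|force"
python3 -m pendant '{"slide":[[0,0,0],[0,0,0],[0,0,0],[0,0,0],[0,0,0],[0,0,0],[0,0,0],[0,0,0],[0,0,0],[0,0,0]],"dr":[[0,0,0],[0,0,0],[0,0,0],[0,0,0],[0,0,0],[0,0,0],[0,0,0],[0,0,0],[0,0,0],[0,0,0]],"claw":[0,0,0,0,0,0,0,0,0,0]}' 25| grep -E "pos|force|width"
python3 - <<'E'
from h import *
go(.4915,-.2414,.0025,np.radians(-79.4))
E
```

```text
position: [0.4922, -0.242, 0.0047]
force: [0.2, 0.5, 0.4]
gripper_force: 0.0
position: [0.4914, -0.2421, 0.0038]
force: [-0.2, -0.1, -0.8]
width: 0.225
gripper_force: 25.0
clock 16.1 q [ 0.52  0.61 -0.22  1.96  0.22  0.6  -1.23] pos [ 0.4914 -0.2421  0.0038] yaw -79.4 tilt [ 0.     -0.0001]
dr z total units 0.01  slide total units [ 0.001 -0.002  0.004]  rows>= 1
 slide without turn [ 0.001 -0.002  0.004]
```

```bash
python3 -m pendant '{"slide":[[0,0,-0.03],[0,0,-0.06],[0,0,-0.1],[0,0,-0.12],[0,0,-0.1],[0,0,0],[0,0,0],[0,0,0],[0,0,0],[0,0,0]],"dr":[[0,0,0],[0,0,0],[0,0,0],[0,0,-0.5],[0,0,-0.8],[0,0,-0.9],[0,0,-0.9],[0,0,-0.9],[0,0,-0.9],[0,0,-0.9]],"claw":[0,0,0,0,0,0,0,0,0,0]}' >/dev/null
python3 -m pendant '{"slide":[[0,0,0],[0,0,0],[0,0,0],[0,0,0],[0,0,0],[0,0,0],[0,0,0],[0,0,0],[0,0,0]],"dr":[[0,0,-0.9],[0,0,-0.9],[0,0,-0.9],[0,0,-0.9],[0,0,-0.9],[0,0,-0.9],[0,0,-0.54],[0,0,0],[0,0,0]],"claw":[0,0,0,0,0,0,0,0,0]}' | grep -E "pos|force|width"
python3 - <<'E'
from h import *
go(.4360,.0113,.13,np.radians(1.3))
E
```

```text
position: [0.4912, -0.2421, 0.1271]
force: [0.1, -0.2, -1.4]
width: 0.223
gripper_force: 25.0
clock 18.0 q [ 0.81  0.49 -0.62  1.84  0.35  0.92  0.05] pos [ 0.4912 -0.2421  0.1271] yaw 1.2 tilt [-0.0001 -0.0002]
dr z total units -0.01  slide total units [ 0.849 -0.165 -0.01 ]  rows>= 6
 slide without turn [ 0.848 -0.166 -0.01 ]
```

```bash
python3 -m pendant '{"slide":[[0.06,-0.015,0],[0.12,-0.025,0],[0.14,-0.025,0],[0.14,-0.025,0],[0.14,-0.025,0],[0.13,-0.025,0],[0.08,-0.015,0],[0.038,-0.01,0.08],[0,0,0.1],[0,0,0.08]],"dr":[[0,0,0],[0,0,0],[0,0,0],[0,0,0],[0,0,0],[0,0,0],[0,0,0],[0,0,0],[0,0,0],[0,0,0]],"claw":[0,0,0,0,0,0,0,0,0,0]}' >/dev/null
python3 -m pendant '{"slide":[[0,0,0.02],[0,0,0],[0,0,0],[0,0,0]],"dr":[[0,0,0],[0,0,0],[0,0,0],[0,0,0]],"claw":[0,0,0,0]}' | grep -E "pos|force|width"
python3 - <<'E'
from h import *
go(.4360,.0113,.0155,np.radians(1.3))
c=arm.calibration("wrist"); im=arm.get_image("wrist");cv2.imwrite("pics/w5.png",np.vstack([im[:230,:,::-1],arm.get_image("top")[200:300,200:360,::-1].repeat(4,0).repeat(4,1)[:400,:640]]))
E
```

```text
position: [0.4367, 0.0112, 0.0439]
force: [-0.2, 0.1, -1.8]
width: 0.222
gripper_force: 25.0
clock 19.4 q [ 0.33  0.48 -0.61  2.18  0.47  0.62 -0.6 ] pos [0.4367 0.0112 0.0439] yaw 1.3 tilt [ 0.0019 -0.    ]
dr z total units 0.0  slide total units [ 0.    -0.002  0.095]  rows>= 1
 slide without turn [ 0.    -0.002  0.095]
```

View pics/w5.png

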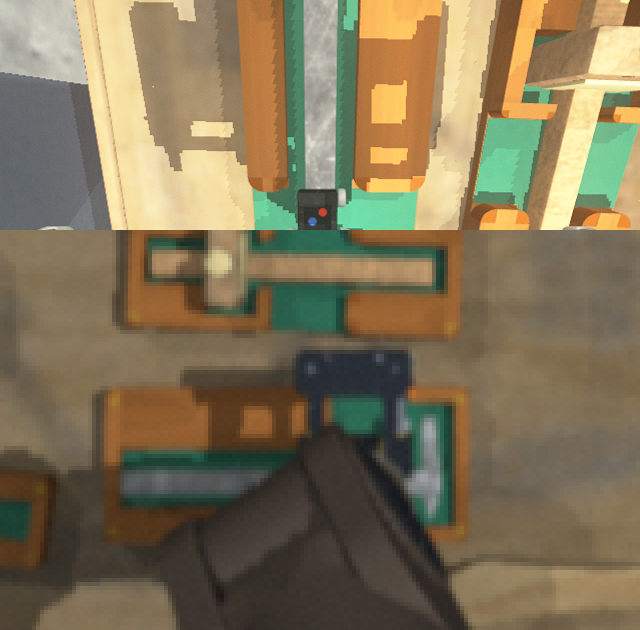

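The gauge lies in its recess. The caliper beam (columns 303-340) is centred in its groove (285-357), and the jaws are over the jaw pocket at (430,460). I'll lower and release.

```bash
python3 -m pendant '{"slide":[[0,0,0.04],[0,0,0.03],[0,0,0.015],[0,0,0.008],[0,0,0.003],[0,0,0],[0,0,0]],"dr":[[0,0,0],[0,0,0],[0,0,0],[0,0,0],[0,0,0],[0,0,0],[0,0,0]],"claw":[0,0,0,0,0,0,0]}' | grep -E "pos|force|width"
python3 -m pendant '{"slide":[[0,0,0],[0,0,0],[0,0,0],[0,0,0],[0,0,0]],"dr":[[0,0,0],[0,0,0],[0,0,0],[0,0,0],[0,0,0]],"claw":[0.45,0.45,0.45,0.45,0.45]}' | grep -E "pos|force|width"
python3 -m pendant '{"slide":[[0,0,-0.05],[0,0,-0.1],[0,0,-0.1],[0,0,-0.1],[0,0,-0.1],[0,0,0],[0,0,0]],"dr":[[0,0,0],[0,0,0],[0,0,0],[0,0,0],[0,0,0],[0,0,0],[0,0,0]],"claw":[0.45,0.45,0.8,1,1,1,1]}' | grep -E "pos|force|width"
python3 - <<'E'
from h import *
print(rays({**__import__("pickle").load(open("tools.pkl","rb"))[0]},[(358,70)],.02), rays({**__import__("pickle").load(open("tools.pkl","rb"))[0]},[(358,70)],.005))
go(.5530,-.3535,.15,np.radians(-90.5))
E
```

```text
position: [0.4351, 0.011, 0.0148]
force: [-9.4, -0.8, 27.3]
width: 0.222
gripper_force: 25.0
position: [0.4359, 0.0112, 0.0139]
force: [0.2, 0.3, -0.2]
width: 0.45
gripper_force: 0.0
position: [0.4362, 0.0109, 0.1493]
force: [0.8, 0.2, 0.3]
width: 0.834
gripper_force: 0.0
[[ 0.59169629 -0.35579502]] [[ 0.59380523 -0.35766864]]
clock 21.4 q [ 0.46  0.31 -0.74  2.07  0.28  0.86 -0.41] pos [0.4362 0.0109 0.1493] yaw 1.3 tilt [ 0.0014 -0.0005]
dr z total units -12.82  slide total units [-4.000e-01 -1.211e+00 -1.000e-03]  rows>= 8
 slide without turn [-1.223e+00  3.610e-01 -1.000e-03]
```

```bash
python3 -m pendant '{"slide":[[0,0,0],[0,0,0],[0,0,0],[0,0,0],[0,0,0],[0,0,0],[0,0,0],[0,0,0],[0,0,0],[0,0,0]],"dr":[[0,0,0.95],[0,0,0.95],[0,0,0.95],[0,0,0.95],[0,0,0.95],[0,0,0.95],[0,0,0.95],[0,0,0.95],[0,0,0.95],[0,0,0.95]],"claw":[1,1,1,1,1,1,1,1,1,1]}' >/dev/null
python3 -m pendant '{"slide":[[0,0,0],[0,0,0],[0,0,0],[0,0,0],[0.04,0.121,0],[0.04,0.121,0],[0.04,0.121,0],[0.04,0.121,0],[0.04,0.121,0],[0.04,0.121,0]],"dr":[[0,0,0.95],[0,0,0.95],[0,0,0.95],[0,0,0.98],[0,0,0],[0,0,0],[0,0,0],[0,0,0],[0,0,0],[0,0,0]],"claw":[1,1,1,1,1,1,1,1,1,1]}' >/dev/null
python3 -m pendant '{"slide":[[0.04,0.121,0],[0.04,0.121,0],[0.04,0.121,0],[0.04,0.121,0],[0,0,0],[0,0,0]],"dr":[[0,0,0],[0,0,0],[0,0,0],[0,0,0],[0,0,0],[0,0,0]],"claw":[1,1,1,1,1,1]}' | grep -E "pos|force|width"
python3 - <<'E'
from h import *
go(.5530,-.3535,.0195,np.radians(-90.5))
E
```

```text
position: [0.553, -0.3527, 0.1466]
force: [0.1, 0.6, -0.4]
width: 0.999
gripper_force: 0.0
clock 24.0 q [ 0.65  0.57 -0.25  1.57  0.16  1.03 -1.22] pos [ 0.553  -0.3527  0.1466] yaw -90.4 tilt [-0.0031  0.0013]
dr z total units 0.02  slide total units [0.001 0.003 0.424]  rows>= 3
 slide without turn [0.001 0.003 0.424]
```

```bash
python3 -m pendant '{"slide":[[0,0,0.1],[0,0,0.13],[0,0,0.1],[0,0,0.06],[0,0,0.025],[0,0,0.01],[0,0,0],[0,0,0]],"dr":[[0,0,0],[0,0,0],[0,0,0],[0,0,0],[0,0,0],[0,0,0],[0,0,0],[0,0,0]],"claw":[1,1,1,1,1,1,1,1]}' | grep -E "pos|force"
python3 -m pendant '{"slide":[[0,0,0],[0,0,0],[0,0,0],[0,0,0],[0,0,0],[0,0,0],[0,0,0],[0,0,0],[0,0,0],[0,0,0]],"dr":[[0,0,0],[0,0,0],[0,0,0],[0,0,0],[0,0,0],[0,0,0],[0,0,0],[0,0,0],[0,0,0],[0,0,0]],"claw":[0,0,0,0,0,0,0,0,0,0]}' 30| grep -E "pos|force|width"
python3 -m pendant '{"slide":[[0,0,-0.03],[0,0,-0.06],[0,0,-0.1],[0,0,-0.12],[0,0,-0.1],[0,0,0],[0,0,0]],"dr":[[0,0,0],[0,0,0],[0,0,0],[0,0,0],[0,0,0],[0,0,0],[0,0,0]],"claw":[0,0,0,0,0,0,0]}' | grep -E "pos|force|width"
python3 - <<'E'
from h import *
go(.5566,.3449,.15,np.radians(4.1))
E
```

```text
position: [0.5547, -0.3525, 0.0227]
force: [-0.2, 1.0, -0.9]
gripper_force: 0.0
position: [0.5541, -0.3528, 0.0216]
force: [0.6, -2.1, -0.5]
width: 0.368
gripper_force: 30.0
position: [0.554, -0.3523, 0.1452]
force: [0.2, 0.1, -2.9]
width: 0.368
gripper_force: 29.9
clock 26.5 q [ 0.65  0.57 -0.25  1.57  0.16  1.02 -1.22] pos [ 0.554  -0.3523  0.1452] yaw -90.3 tilt [ 0.0008 -0.0004]
dr z total units 12.45  slide total units [-2.317 -0.175 -0.017]  rows>= 14
 slide without turn [-0.003 -2.324 -0.017]
```

```bash
python3 -m pendant '{"slide":[[0,0,0],[0,0,0],[0,0,0],[0,0,0],[0,0,0],[0,0,0],[0,0,0],[0,0,0],[0,0,0],[0,0,0]],"dr":[[0,0,-0.6],[0,0,-0.9],[0,0,-0.95],[0,0,-0.95],[0,0,-0.95],[0,0,-0.95],[0,0,-0.95],[0,0,-0.95],[0,0,-0.95],[0,0,-0.95]],"claw":[0,0,0,0,0,0,0,0,0,0]}' >/dev/null
python3 -m pendant '{"slide":[[0,0,0],[0,0,0],[0,0,0],[0,0,0],[0,0,0],[0,0,0],[0.06,0.005,0],[0.12,0.01,0],[0.14,0.01,0],[0.14,0.01,0]],"dr":[[0,0,-0.95],[0,0,-0.95],[0,0,-0.95],[0,0,-0.95],[0,0,-0.83],[0,0,0],[0,0,0],[0,0,0],[0,0,0],[0,0,0]],"claw":[0,0,0,0,0,0,0,0,0,0]}' >/dev/null
python3 -m pendant '{"slide":[[0.14,0.01,0],[0.14,0.01,0],[0.14,0.01,0],[0.14,0.01,0],[0.14,0.01,0],[0.14,0.01,0],[0.14,0.01,0],[0.14,0.01,0],[0.14,0.01,0],[0.14,0.01,0]],"dr":[[0,0,0],[0,0,0],[0,0,0],[0,0,0],[0,0,0],[0,0,0],[0,0,0],[0,0,0],[0,0,0],[0,0,0]],"claw":[0,0,0,0,0,0,0,0,0,0]}' >/dev/null
python3 -m pendant '{"slide":[[0.14,0.01,0],[0.14,0.01,0],[0.1,0.01,0],[0.07,0.01,0],[0,0,0],[0,0,0]],"dr":[[0,0,0],[0,0,0],[0,0,0],[0,0,0],[0,0,0],[0,0,0]],"claw":[0,0,0,0,0,0]}' | grep -E "pos|force|width"
python3 - <<'E'
from h import *
go(.5566,.3449,.06,np.radians(4.1))
E
```

```text
position: [0.5554, 0.3429, 0.1438]
force: [0.1, -1.4, -3.0]
width: 0.367
gripper_force: 29.9
clock 30.1 q [-0.21  0.65 -0.69  1.55  0.45  1.1  -0.93] pos [0.5554 0.3429 0.1438] yaw 4.1 tilt [-0.0012 -0.0009]
dr z total units 0.0  slide total units [0.006 0.005 0.279]  rows>= 2
 slide without turn [0.006 0.005 0.279]
```

```bash
python3 -m pendant '{"slide":[[0.006,0.005,0.07],[0,0,0.11],[0,0,0.07],[0,0,0.02],[0,0,0],[0,0,0]],"dr":[[0,0,0],[0,0,0],[0,0,0],[0,0,0],[0,0,0],[0,0,0]],"claw":[0,0,0,0,0,0]}' | grep -E "pos|force|width"
python3 - <<'E'
from h import *
go(.5566,.3449,.0275,np.radians(4.1))
im=arm.get_image("wrist");cv2.imwrite("pics/w6.png",np.vstack([im[:250,:,::-1],arm.get_image("scene")[240:330,230:390,::-1].repeat(4,0).repeat(4,1)[:350,:640]]))
E
```

```text
position: [0.5587, 0.3445, 0.0647]
force: [1.2, -0.0, -0.6]
width: 0.368
gripper_force: 29.9
clock 30.7 q [-0.23  0.74 -0.64  1.62  0.51  0.96 -0.98] pos [0.5587 0.3445 0.0647] yaw 4.0 tilt [0.0012 0.0008]
dr z total units -0.01  slide total units [ 0.002 -0.007  0.124]  rows>= 1
 slide without turn [ 0.002 -0.007  0.124]
```

View pics/w6.png

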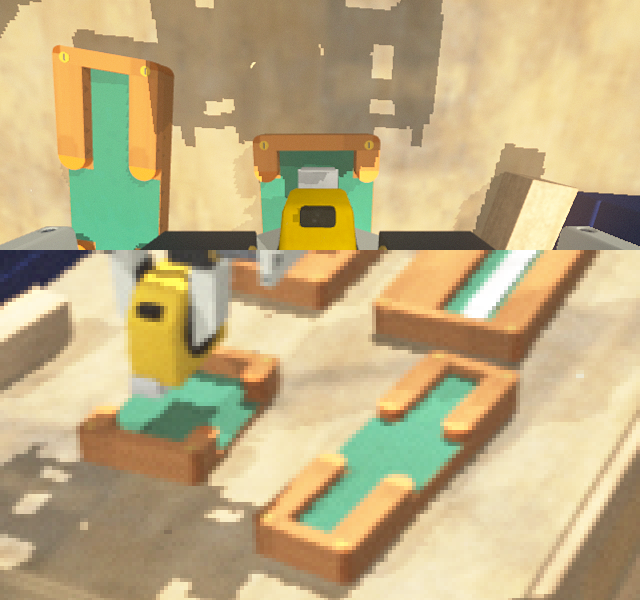

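The tape hangs above its recess, with its hook end about 20 px inside the end wall. I'll lower it.

```bash
python3 -m pendant '{"slide":[[0,-0.004,0.04],[0,0,0.04],[0,0,0.02],[0,0,0.01],[0,0,0.005],[0,0,0.003],[0,0,0],[0,0,0]],"dr":[[0,0,0],[0,0,0],[0,0,0],[0,0,0],[0,0,0],[0,0,0],[0,0,0],[0,0,0]],"claw":[0,0,0,0,0,0,0,0]}' | grep -E "pos|force|width"
```

```text
position: [0.557, 0.3445, 0.0284]
force: [-0.5, 0.4, -2.0]
width: 0.369
gripper_force: 29.9
```

```bash
python3 -m pendant '{"slide":[[0,0,0.003],[0,0,0.003],[0,0,0]],"dr":[[0,0,0],[0,0,0],[0,0,0]],"claw":[0,0,0]}' | grep -E "pos|force|width"
python3 -m pendant '{"slide":[[0,0,0],[0,0,0],[0,0,0],[0,0,0],[0,0,0],[0,0,0]],"dr":[[0,0,0],[0,0,0],[0,0,0],[0,0,0],[0,0,0],[0,0,0]],"claw":[0.65,0.65,0.65,0.65,0.65,0.65]}' | grep -E "pos|force|width"
python3 -m pendant '{"slide":[[0,0,-0.05],[0,0,-0.1],[0,0,-0.1],[0,0,-0.1],[0,0,-0.05],[0,0,0],[0,0,0]],"dr":[[0,0,0],[0,0,0],[0,0,0],[0,0,0],[0,0,0],[0,0,0],[0,0,0]],"claw":[0.65,0.65,0.65,1,1,1,1]}' | grep -E "pos|force|width"
python3 - <<'E'
from h import *
u=np.array([np.cos(np.radians(6.3)),np.sin(np.radians(6.3))])
print("pencil mid from red end", np.array([.5219,-.46])-.0735*u+.086*u)
go(.5345,-.4600,.15,np.radians(-83.7))
E
```

```text
position: [0.5571, 0.3446, 0.0276]
force: [-2.4, -3.2, 8.6]
width: 0.367
gripper_force: 30.0
position: [0.5569, 0.3443, 0.0262]
force: [0.0, -0.4, -0.1]
width: 0.649
gripper_force: 0.0
position: [0.5567, 0.3439, 0.1458]
force: [0.2, -0.5, -0.6]
width: 0.951
gripper_force: 0.0
pencil mid from red end [ 0.53432451 -0.45862832]
clock 33.2 q [-0.21  0.65 -0.69  1.55  0.45  1.1  -0.93] pos [0.5567 0.3439 0.1458] yaw 4.1 tilt [-0.0002 -0.0007]
dr z total units 12.77  slide total units [-0.368  2.655 -0.012]  rows>= 17
 slide without turn [-2.667 -0.266 -0.012]
```

```bash
python3 -m pendant '{"slide":[[0,0,0],[0,0,0],[0,0,0],[0,0,0],[0,0,0],[0,0,0],[0,0,0],[0,0,0],[0,0,0],[0,0,0]],"dr":[[0,0,0.98],[0,0,0.98],[0,0,0.98],[0,0,0.98],[0,0,0.98],[0,0,0.98],[0,0,0.98],[0,0,0.98],[0,0,0.98],[0,0,0.98]],"claw":[1,1,1,1,1,1,1,1,1,1]}' >/dev/null
python3 -m pendant '{"slide":[[0,0,0],[0,0,0],[0,0,0],[0,0,0],[-0.02,0.145,0],[-0.02,0.145,0],[-0.02,0.145,0],[-0.02,0.145,0],[-0.02,0.145,0],[-0.02,0.145,0]],"dr":[[0,0,0.98],[0,0,0.98],[0,0,0.98],[0,0,0.03],[0,0,0],[0,0,0],[0,0,0],[0,0,0],[0,0,0],[0,0,0]],"claw":[1,1,1,1,1,1,1,1,1,1]}' >/dev/null
python3 -m pendant '{"slide":[[-0.02,0.145,0],[-0.02,0.145,0],[-0.02,0.145,0],[-0.02,0.145,0],[-0.02,0.145,0],[-0.02,0.145,0],[-0.02,0.145,0],[-0.02,0.145,0],[-0.02,0.145,0],[-0.02,0.145,0]],"dr":[[0,0,0],[0,0,0],[0,0,0],[0,0,0],[0,0,0],[0,0,0],[0,0,0],[0,0,0],[0,0,0],[0,0,0]],"claw":[1,1,1,1,1,1,1,1,1,1]}' >/dev/null
python3 -m pendant '{"slide":[[-0.02,0.145,0],[-0.02,0.145,0],[0,0,0],[0,0,0]],"dr":[[0,0,0],[0,0,0],[0,0,0],[0,0,0]],"claw":[1,1,1,1]}' | grep -E "pos|force|width"
python3 - <<'E'
from h import *
go(.5345,-.459,.002,np.radians(-83.7))
E
```

```text
position: [0.5342, -0.4469, 0.1446]
force: [0.3, 0.2, -0.9]
width: 1.001
gripper_force: 0.0
clock 36.6 q [ 0.74  0.63 -0.19  1.46  0.13  1.07 -0.94] pos [ 0.5342 -0.4469  0.1446] yaw -83.7 tilt [-0.0022  0.001 ]
dr z total units 0.0  slide total units [-0.002  0.041  0.475]  rows>= 3
 slide without turn [-0.002  0.041  0.475]
```

```bash
python3 -m pendant '{"slide":[[0,0.041,0.1],[0,0,0.13],[0,0,0.12],[0,0,0.07],[0,0,0.03],[0,0,0.015],[0,0,0.008],[0,0,0]],"dr":[[0,0,0],[0,0,0],[0,0,0],[0,0,0],[0,0,0],[0,0,0],[0,0,0],[0,0,0]],"claw":[1,1,1,1,1,1,1,1]}' | grep -E "pos|force"
python3 -m pendant '{"slide":[[0,0,0],[0,0,0],[0,0,0],[0,0,0],[0,0,0],[0,0,0],[0,0,0],[0,0,0],[0,0,0],[0,0,0]],"dr":[[0,0,0],[0,0,0],[0,0,0],[0,0,0],[0,0,0],[0,0,0],[0,0,0],[0,0,0],[0,0,0],[0,0,0]],"claw":[0,0,0,0,0,0,0,0,0,0]}' 15| grep -E "pos|force|width"
```

```text
position: [0.5377, -0.4582, 0.0055]
force: [-0.2, 0.0, 0.9]
gripper_force: 0.0
position: [0.5369, -0.458, 0.0044]
force: [-0.5, 0.2, 0.6]
width: 0.182
gripper_force: 0.0
```

```bash
python3 -m pendant '{"slide":[[0,0,0.005],[0,0,0],[0,0,0],[0,0,0],[0,0,0],[0,0,0]],"dr":[[0,0,0],[0,0,0],[0,0,0],[0,0,0],[0,0,0],[0,0,0]],"claw":[0,0,0,0,0,0]}' 15| grep -E "pos|force|width"
python3 -m pendant '{"slide":[[0,0,-0.03],[0,0,-0.06],[0,0,-0.1],[0,0,-0.12],[0,0,-0.1],[0,0,0],[0,0,0]],"dr":[[0,0,0],[0,0,0],[0,0,0],[0,0,0],[0,0,0],[0,0,0],[0,0,0]],"claw":[0,0,0,0,0,0,0]}' | grep -E "pos|force|width"
python3 - <<'E'
from h import *
go(.4115,.3399,.13,np.radians(-5.3))
im=arm.get_image("wrist");cv2.imwrite("pics/w7.png",im[:,:,::-1])
E
```

```text
position: [0.5371, -0.4581, 0.0038]
force: [-3.0, 1.7, 7.1]
width: 0.132
gripper_force: 15.0
position: [0.5373, -0.4583, 0.127]
force: [-0.3, 1.0, -0.5]
width: 0.135
gripper_force: 15.0
clock 39.7 q [ 0.74  0.66 -0.19  1.45  0.13  1.04 -0.93] pos [ 0.5373 -0.4583  0.127 ] yaw -83.7 tilt [ 0.0014 -0.0012]
dr z total units -11.4  slide total units [ 2.61  -0.663 -0.014]  rows>= 17
 slide without turn [-0.124 -2.691 -0.014]
```

View pics/w7.png

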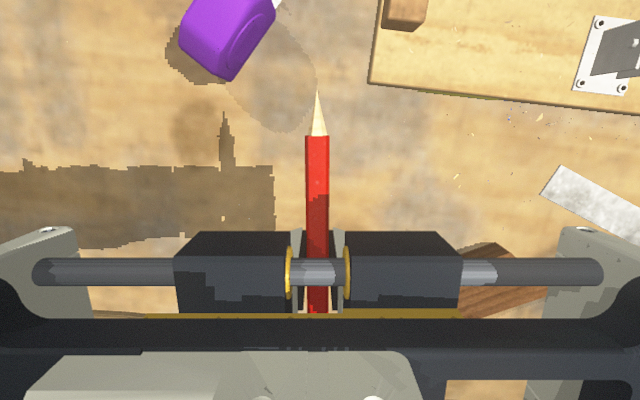

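The pencil is held straight, with its tip at (318,92) putting its middle about 4 mm behind the TCP, which I'll allow for. Carrying it over now.

```bash
python3 -m pendant '{"slide":[[0,0,0],[0,0,0],[0,0,0],[0,0,0],[0,0,0],[0,0,0],[0,0,0],[0,0,0],[0,0,0],[0,0,0]],"dr":[[0,0,-0.5],[0,0,-0.9],[0,0,-0.9],[0,0,-0.9],[0,0,-0.9],[0,0,-0.9],[0,0,-0.9],[0,0,-0.9],[0,0,-0.9],[0,0,-0.9]],"claw":[0,0,0,0,0,0,0,0,0,0]}' >/dev/null
python3 -m pendant '{"slide":[[0,0,0],[0,0,0],[0,0,0],[0,0,0],[0.06,-0.015,0],[0.12,-0.03,0],[0.13,-0.033,0],[0.13,-0.033,0],[0.13,-0.033,0],[0.13,-0.033,0]],"dr":[[0,0,-0.9],[0,0,-0.9],[0,0,-0.9],[0,0,-0.1],[0,0,0],[0,0,0],[0,0,0],[0,0,0],[0,0,0],[0,0,0]],"claw":[0,0,0,0,0,0,0,0,0,0]}' >/dev/null
python3 -m pendant '{"slide":[[0.13,-0.033,0],[0.13,-0.033,0],[0.13,-0.033,0],[0.13,-0.033,0],[0.13,-0.033,0],[0.13,-0.033,0],[0.13,-0.033,0],[0.13,-0.033,0],[0.13,-0.033,0],[0.13,-0.033,0]],"dr":[[0,0,0],[0,0,0],[0,0,0],[0,0,0],[0,0,0],[0,0,0],[0,0,0],[0,0,0],[0,0,0],[0,0,0]],"claw":[0,0,0,0,0,0,0,0,0,0]}' >/dev/null
python3 -m pendant '{"slide":[[0.13,-0.033,0],[0.13,-0.033,0],[0.13,-0.033,0],[0.1,-0.025,0],[0.04,-0.01,0],[0,0,0],[0,0,0]],"dr":[[0,0,0],[0,0,0],[0,0,0],[0,0,0],[0,0,0],[0,0,0],[0,0,0]],"claw":[0,0,0,0,0,0,0]}' | grep -E "pos|force|width"
python3 - <<'E'
from h import *
go(.4119,.3439,.045,np.radians(-5.3))
E
```

```text
position: [0.4158, 0.3139, 0.1253]
force: [-0.5, -0.1, 0.1]
width: 0.136
gripper_force: 15.0
clock 43.5 q [-0.24  0.47 -0.68  1.9   0.38  0.9  -1.21] pos [0.4158 0.3139 0.1253] yaw -5.4 tilt [-0.0008 -0.0018]
dr z total units -0.02  slide total units [ 0.099 -0.022  0.267]  rows>= 2
 slide without turn [ 0.099 -0.022  0.267]
```

```bash
python3 -m pendant '{"slide":[[0.05,-0.012,0],[0.049,-0.01,0.04],[0,0,0.1],[0,0,0.09],[0,0,0.035],[0,0,0],[0,0,0],[0,0,0]],"dr":[[0,0,0],[0,0,0],[0,0,0],[0,0,0],[0,0,0],[0,0,0],[0,0,0],[0,0,0]],"claw":[0,0,0,0,0,0,0,0]}' | grep -E "pos|force|width"
python3 - <<'E'
from h import *
go(.4119,.3439,.0175,np.radians(-5.3))
im=arm.get_image("wrist");cv2.imwrite("pics/w8.png",np.vstack([im[:250,:,::-1],arm.get_image("scene")[240:330,230:390,::-1].repeat(4,0).repeat(4,1)[:350,:640]]))
E
```

```text
position: [0.4127, 0.346, 0.0477]
force: [-0.1, 0.4, 0.4]
width: 0.133
gripper_force: 15.0
clock 44.2 q [-0.36  0.6  -0.61  1.93  0.49  0.76 -1.34] pos [0.4127 0.346  0.0477] yaw -5.4 tilt [0.0015 0.0011]
dr z total units -0.01  slide total units [-0.007 -0.002  0.101]  rows>= 1
 slide without turn [-0.007 -0.002  0.101]
```

View pics/w8.png

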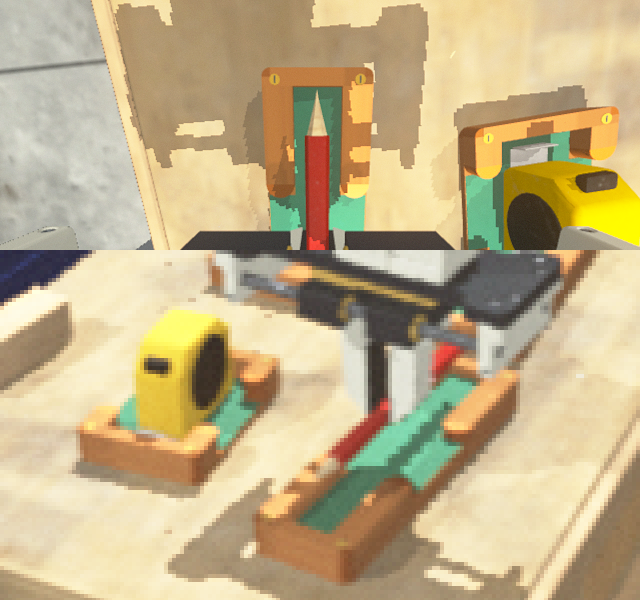

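The pencil is centred in its groove (columns 305-329 against 293-343), tip inside the end wall. The tape stands in its tray. I'll lower and release.

```bash
python3 -m pendant '{"slide":[[-0.005,0,0.04],[0,0,0.03],[0,0,0.015],[0,0,0.007],[0,0,0.004],[0,0,0],[0,0,0],[0,0,0]],"dr":[[0,0,0],[0,0,0],[0,0,0],[0,0,0],[0,0,0],[0,0,0],[0,0,0],[0,0,0]],"claw":[0,0,0,0,0,0,0,0]}' | grep -E "pos|force|width"
```

```text
position: [0.4112, 0.3439, 0.0177]
force: [-1.6, -2.6, 4.5]
width: 0.134
gripper_force: 15.0
```

```bash
python3 -m pendant '{"slide":[[0,0,0],[0,0,0],[0,0,0],[0,0,0],[0,0,0]],"dr":[[0,0,0],[0,0,0],[0,0,0],[0,0,0],[0,0,0]],"claw":[0.4,0.4,0.4,0.4,0.4]}' | grep -E "pos|force|width"
python3 -m pendant '{"slide":[[0,0,-0.05],[0,0,-0.12],[0,0,-0.14],[0,0,-0.14],[0,0,-0.14],[0,0,-0.14],[0,0,-0.14],[0,0,-0.14],[0,0,-0.14],[0,0,-0.05]],"dr":[[0,0,0],[0,0,0],[0,0,0],[0,0,0],[0,0,0],[0,0,0],[0,0,0],[0,0,0],[0,0,0],[0,0,0]],"claw":[0.4,0.4,0.4,0.4,0.4,0.4,0.4,0.4,0.4,0.4]}' | grep -E "pos|force|width"
python3 -m pendant '{"slide":[[-0.15,0,0],[-0.15,0,0],[-0.15,0,0],[-0.15,0,0],[-0.15,0,0],[-0.15,0,0],[-0.15,0,0],[-0.15,0,0],[-0.15,0,0],[-0.15,0,0]],"dr":[[0,0,0],[0,0,0],[0,0,0],[0,0,0],[0,0,0],[0,0,0],[0,0,0],[0,0,0],[0,0,0],[0,0,0]],"claw":[0.4,0.4,0.4,0.4,0.4,0.4,0.4,0.4,0.4,0.4]}' >/dev/null
python3 -m pendant '{"slide":[[-0.15,0,0],[-0.15,0,0],[-0.15,0,0],[-0.1,0,0],[0,0,0],[0,0,0]],"dr":[[0,0,0],[0,0,0],[0,0,0],[0,0,0],[0,0,0],[0,0,0]],"claw":[0.4,0.4,0.4,0.4,0.4,0.4]}' | grep -E "pos|force|width"
python3 - <<'E'
from h import *
im=arm.get_image("top")[:,:,::-1]; cv2.imwrite("pics/t9.png",cv2.resize(im[150:300,125:325],None,fx=4,fy=4,interpolation=cv2.INTER_CUBIC))
E
```

```text
position: [0.4118, 0.3442, 0.0176]
force: [0.3, -0.2, -1.0]
width: 0.397
gripper_force: 0.0
position: [0.4114, 0.3455, 0.3832]
force: [0.5, 0.9, 0.2]
width: 0.403
gripper_force: 0.0
position: [0.3547, -0.2677, 0.3782]
force: [-0.2, 0.9, 0.7]
width: 0.399
gripper_force: 0.0
```

View pics/t9.png

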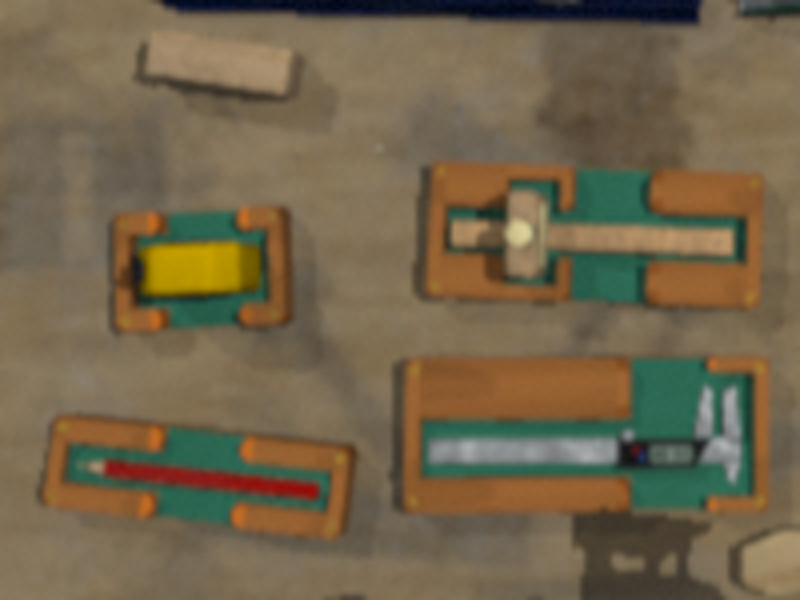

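Run:
```python
from h import *
c=arm.calibration("top")
for z in(.01,.03): print(rays(c,(190.3,217),z))
im=arm.get_image("scene")[:,:,::-1]; cv2.imwrite("pics/s9.png",cv2.resize(im[200:330,230:400],None,fx=4.5,fy=4.5,interpolation=cv2.INTER_CUBIC))
```

```text
[[0.55775959 0.30237629]]
[[0.55759086 0.2959007 ]]
```

View pics/s9.png

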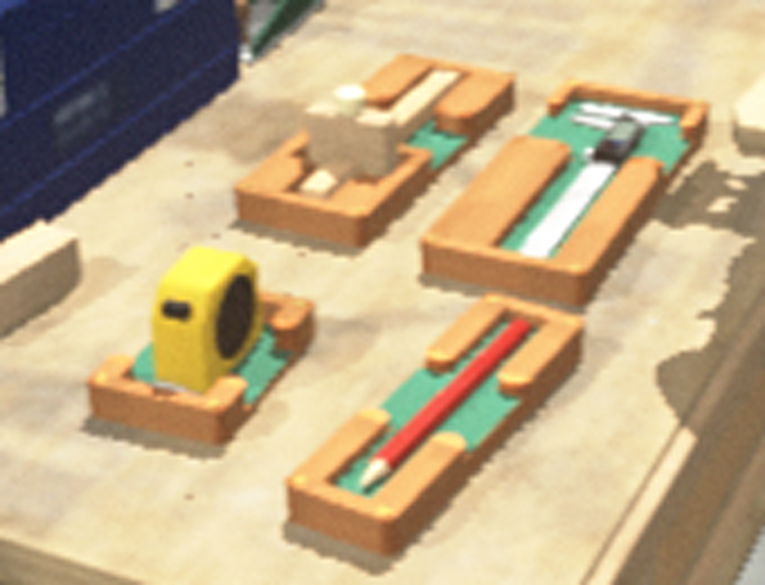

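All four tools sit level in their recesses, and the tape's near end is at y = 0.302 against about 0.304 expected. Handing in.

```bash
python3 -c "
from cell import arm
print(arm.sign_off())"
```

```text
the job is handed in; nothing more can be done
None
```

The caliper, pencil, marking gauge and tape measure each lie in their own tray, level and the right way round in the final pictures; the robot never went near the block plane or beech block, and the job is handed in (sign-off gave no verdict).

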